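# Line up the sample cells by size on the rail

### The arm

A 6-joint arm with a two-finger parallel gripper is mounted at the origin on a cart in front of the work surface, level with it; the furniture and walls round the work are solid. World frame = base frame: x ahead of the robot, y to its left, z up, the work surface at z = 0. Lengths are in mm, angles in rad, forces in N, time in s.
With the tool pointing down it reaches from about 300 to 875 mm from the base axis. Payload 6.4 kg.
Tool frame: the origin (TCP) lies on the centre line of the jaws, within the pads' length; the fingertips stand 17 mm ahead of it and the grasp point (between the pads) lies 2 mm behind it (ctrl.nose_length is the distance from the TCP to the fingertips, in mm); z points along the fingers, y is the line along which they close (so a half turn about z gives the same grasp; the last joint's range is limited). The gripper opens to 85 mm and grips with 20 to 120 N. Pads are 22 mm wide; open, the fingers measure 114 mm over their backs; the gripper's body (76 mm by 85 mm) begins 54 mm behind the grasp point. The pads swing forward as they close: fully open they stand 13 mm farther back than shut.
Start: joints at [1.067, 0.181, 1.607, -0, 1.354, -0.206], TCP at [168.703, 549.709, 248.288] pointing down, gripper open.
Joint ranges: [-2.99, 2.99], [-0.89, 2.07], [0.3, 2.58], [-1.14, 4.28], [0, 2.63], [-3.12, 3.12]. Speed limits (rad/s): [2.57, 2.57, 3.01, 3.14, 3.14, 3.14].

### API

Orientations are given as a unit quaternion [w, x, y, z].
In Python, from cell import ctrl, cams gives the robot as it stands. The module is installed in compiled form; this text tells all that it offers.
- The arm moves only by the shell command python3 -m handwheel 'ROWS' [FORCE]. ROWS is JSON, a list of rows, each an object with "dr": the turn, a rotation vector about the tool's x, y, z in units of 180 degrees (1.0 is 180 degrees), a list of three; "offset": the shift along the tool's x, y, z in units of 0.5 m (1.0 is 0.5 m), a list of three; "claw": the opening, from -1 (shut) to 1 (fully open). In form: [{"dr": [wx, wy, wz], "offset": [x, y, z], "claw": claw}, ...]. A call has 1 to 8 rows; each row is the pose to reach, as a shift and turn from the pose commanded when the call began, along the tool's axes at that moment, turning the shorter way round; what a row does not reach only later rows make up. A row lasts 1/12 s, in which the tool goes at most 41.7 mm and 7.16 degrees, less where a joint would pass 70% of its speed; a pose out of reach is approached as far as the arm can. A call with a number of a shift or a turn outside -1 to 1 is refused whole. A call with a gripper value outside its range is refused whole. The fingers move at their own pace and stop on an object; FORCE is the grip in N (left out, the last holds). Time passes only in rows, so rows that repeat a pose let the fingers close. It gives the time, the measured TCP pose, the force, the opening and the grip force at its end, in the units of the state.
- ctrl.sense(): the state, without advancing time (a new reading comes with each control period).
- cams.get_image(name): name is "scene" or "top" or "wrist"; returns the picture (384x512x3 uint8, red, green, blue); there is no depth.
- cams.calibration(name): a dict with "camera_matrix" (3x3 intrinsics, pixels), "dist" ([k1, k2, p1, p2, k3] as OpenCV has them; the pictures are not rectified), "R" (3x3) and "t" (3): a world point X has camera coordinates R X + t; the wrist camera has in their place "hand_eye" (4x4, takes a point from camera to tool coordinates, whose origin is the TCP and whose axes are the flange's). Camera axes: x right, y down, z forward; pixel columns grow to the right and rows downward; lengths in mm; the calibration is good to about 2 mm. A picture is of the moment at which its call begins: read the wrist's pose just before it. calibration takes no time and is no camera call.
- ctrl.finish_job(): hands the job in; it is judged then, once.
The state is a dict: "time_s": time; "qpos": joint angles; "dq": joint speeds; "joint_efforts": joint torques, N m; "position": TCP position; "orientation": TCP orientation; "force": force on the tool from outside, world axes, zero at the start; "ft_torque": the same for the moment, N m; "opening": opening from 0.0 (shut) to 1.0 (fully open); "grasp_force": force on a finger pad.
Only numpy, scipy, OpenCV 4.12 (cv2) and the standard library are available. Lean on these libraries where they do the work, as an engineer would, in place of code of your own. Each camera call takes 0.05 s, during which the arm holds its last target. There are 200 camera calls.

### The job

Line up the four steel sample cells on the aluminium rail in order of size, each standing upright and centred on its own ring mark: the largest on the mark next to the black knob, then getting smaller towards the other end. Let go of them all, and do not disturb the round tin, the tape roll or the glass vial.

Things in the scene. Friction and masses are not known exactly. Their poses are not given: they have to be found in the camera images.
- cell_a: A plain steel sample cell, a round straight-sided cup open at the top: 50 mm outside diameter, 70 mm tall, 8 mm walls, about 260 g. The largest of the four. Stands upright on the table at the start (table top z = 0). Origin: centre of its underside; z up along its axis.
- cell_b: A plain steel sample cell, a round straight-sided cup open at the top: 41 mm outside diameter, 55 mm tall, 3.5 mm walls, about 150 g. The second largest of the four. Stands upright on the table at the start (table top z = 0). Origin: centre of its underside; z up along its axis.
- cell_c: A plain steel sample cell, a round straight-sided cup open at the top: 33 mm outside diameter, 41 mm tall, 3.5 mm walls, about 90 g. The third largest (second smallest) of the four. Stands upright on the table at the start (table top z = 0). Origin: centre of its underside; z up along its axis.
- cell_d: A plain steel sample cell, a round straight-sided cup open at the top: 25 mm outside diameter, 28 mm tall, 3.5 mm walls, about 50 g. The smallest of the four. Stands upright on the table at the start (table top z = 0). Origin: centre of its underside; z up along its axis.
- rail: Bare-aluminium strip fixed flat on the table: 336 mm long (its y), 66 wide (its x), 10 thick, with four alike round marks (flush dark rings, 60 mm across) in a row along its middle line: centres at x = 0, y = -108, -36, +36, +108 mm in its frame. Origin: centre of its underside, on the table; z up, its top at z = 10 mm. Its y axis (along the strip) is turned 0 to 20 degrees from world y.
- knob: A black round knob, 28 mm diameter and 36 mm tall, fixed on top of the rail near one of its ends, on the middle line 152 mm from the rail's centre; which end (+y or -y of the rail) differs from start to start. The other end has only a small flat screw head. Origin: centre of its underside, on the rail's top.
- oring_tin: Bystander: a round light-grey metal tin lying flat, 66 mm diameter, 24 mm tall, to the left of the rail. Origin: centre of its underside.
- tape_roll: Bystander: a roll of blue masking tape lying flat, 74 mm diameter, 25 mm tall, at the right. Origin: centre of its underside.
- vial: Bystander: an upright glass vial with a black cap, 25 mm diameter, 62 mm tall, behind the rail at the right. Origin: centre of its underside; z up.
Mind the look-alikes: they are no part of the job. What is shaped like the cell_b but red is not meant. Leave any blue look-alike of the cell_a alone.

How it is judged (in metres and radians):
At the end, for the whole second after the job is handed in: All four cells stand upright (within 0.1 rad) on the rail's top, released and at rest, each with its axis within 13 mm, along and across the rail, of the centre of its mark; counted from the knob's end: cell_a, cell_b, cell_c, cell_d (((y of knob in the frame of rail above 0 m and y of cell_a in the frame of rail between 0.095 and 0.121 m and y of cell_b in the frame of rail between 0.023 and 0.049 m and y of cell_c in the frame of rail between -0.049 and -0.023 m and y of cell_d in the frame of rail between -0.121 and -0.095 m) or (y of knob in the frame of rail below 0 m and y of cell_a in the frame of rail between -0.121 and -0.095 m and y of cell_b in the frame of rail between -0.049 and -0.023 m and y of cell_c in the frame of rail between 0.023 and 0.049 m and y of cell_d in the frame of rail between 0.095 and 0.121 m)) and x of cell_a in the frame of rail between -0.013 and 0.013 m and z of cell_a in the frame of rail between 0.006 and 0.014 m and angle between each of cell_a, cell_b, cell_c, cell_d's own z axis and vertical below 0.1 rad and linear speed of each of cell_a, cell_b, cell_c, cell_d below 0.02 m/s and contact force between each of cell_a, cell_b, cell_c, cell_d and the fingers below 0.05 N and x of cell_b in the frame of rail between -0.013 and 0.013 m and z of cell_b in the frame of rail between 0.006 and 0.014 m and x of cell_c in the frame of rail between -0.013 and 0.013 m and z of cell_c in the frame of rail between 0.006 and 0.014 m and x of cell_d in the frame of rail between -0.013 and 0.013 m and z of cell_d in the frame of rail between 0.006 and 0.014 m); the robot touches nothing.
It fails at once if the tin, the tape roll or the vial is moved by more than 25 mm, or the vial is tipped (distance of any of oring_tin, tape_roll, vial from where it was at the start of the episode above 0.025 m or angle between vial's own z axis and vertical above 0.5 rad).
It also fails if it takes over 96 s, if anything falls off the work surface, if the arm or the gripper's body presses on something with over 40 N, if the wrist force passes 120 N, or if a joint passes its speed limit or range.

## Working session

There is one attempt and no reset: what is moved stays moved. The work goes in short steps, Python scripts to look and compute and a shell command to move; the robot and the scene stay as the last step left them, time stands still between calls to the robot, and variables do not carry over. Pictures are saved under pics/ and viewed, at most 14 in all, crops included, and the job is handed in when it is done.

```bash
mkdir -p pics; ls
python3 - <<'E'
from cell import ctrl, cams
import cv2
for n in("top","scene"):
    im=cams.get_image(n); cv2.imwrite(f"pics/{n}0.png",im[:,:,::-1])
    c=cams.calibration(n); print(n,c)
print(cams.calibration("wrist")); print(ctrl.sense())
E
```

```text
pics
top {'camera_matrix': array([[410.22671192,   0.        , 256.18522177],
       [  0.        , 410.22671192, 186.78838399],
       [  0.        ,   0.        ,   1.        ]]), 'dist': array([-0.11859787,  0.        ,  0.        ,  0.        ,  0.        ]), 'R': array([[ 0.01474118, -0.99985737, -0.00824278],
       [-0.99902379, -0.01438456, -0.04176787],
       [ 0.04164334,  0.00885044, -0.99909334]]), 't': array([ -22.18294866,  603.63960532, 1122.81001306])}
scene {'camera_matrix': array([[349.00700967,   0.        , 253.5083339 ],
       [  0.        , 349.00700967, 190.1342945 ],
       [  0.        ,   0.        ,   1.        ]]), 'dist': array([-0.05834593,  0.        ,  0.        ,  0.        ,  0.        ]), 'R': array([[ 0.56321267, -0.82630711,  0.00283789],
       [-0.58240211, -0.39939814, -0.70801759],
       [ 0.58617341,  0.39711168, -0.7061891 ]]), 't': array([-375.27337961,  380.47749042,  542.29027475])}
{'camera_matrix': array([[285.03589065,   0.        , 254.77851565],
       [  0.        , 285.03589065, 192.88466334],
       [  0.        ,   0.        ,
[... 478 characters left out ...]
array([ 1.06671974e+00,  1.81482317e-01,  1.60788507e+00,  2.82313574e-06,
        1.35384350e+00, -2.06286967e-01]), 'dq': array([-2.35633917e-04, -2.10652183e-03,  9.15278000e-05, -2.10767114e-03,
        8.03857837e-04,  9.99136570e-04]), 'joint_efforts': array([ 1.06967720e-03, -4.45877337e+01, -3.52237272e+01, -2.87602197e-04,
        4.35036316e-03, -1.15310556e-05]), 'position': array([168.45164815, 549.27766163, 247.47657375]), 'orientation': array([-2.82670366e-04,  1.48345514e-01,  9.88935263e-01, -7.58132541e-04]), 'force': array([ 0.58227943, -0.10310307,  0.40807755]), 'ft_torque': array([-0.02272072, -0.04905297,  0.02583476]), 'grasp_force': 0.0, 'opening': 1.0011713239061966}
```

View pics/top0.png

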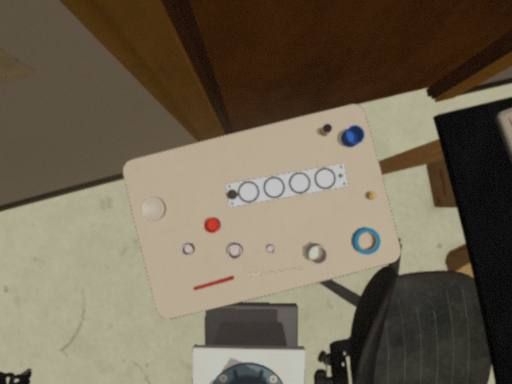

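View pics/scene0.png

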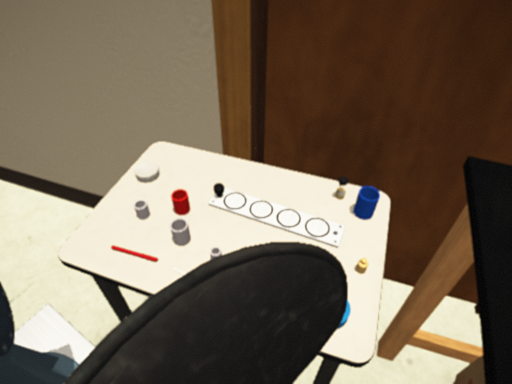

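The top view shows the rail from (228,193) to (346,172) with the knob at its left (+y) end, (232,194). The cells are c at (188,248), b at (235,250), d at (270,248) and a at (316,252). The red decoy is at (212,225) and the blue one at (352,135). The scene view agrees with this.

```bash
cat > h.py <<'E'
from cell import ctrl, cams
import cv2, numpy as np
from scipy.spatial.transform import Rotation as Ro
def cast(name,px,z):
    """pixels -> world points on the plane at height z; R,t world->camera"""
    c=cams.calibration(name)
    if name=="wrist":
        s=ctrl.sense(); q=s["orientation"]; T=np.eye(4); T[:3,:3]=Ro.from_quat(np.r_[q[1:],q[0]]).as_matrix(); T[:3,3]=s["position"]
        M=T@c["hand_eye"]; D,o=M[:3,:3],M[:3,3]
    else: D=c["R"].T; o=-D@c["t"]
    u=cv2.undistortPoints(np.float64(px).reshape(-1,1,2),c["camera_matrix"],c["dist"])[:,0]
    d=np.c_[u,np.ones(len(u))]@D.T
    return (o+d*((z-o[2])/d[:,2])[:,None])[:,:2]
E
python3 - <<'E'
from h import *
im=cv2.imread("pics/top0.png")
cv2.imwrite("pics/crop.png",cv2.resize(im[160:275,170:360],None,fx=4,fy=4,interpolation=cv2.INTER_CUBIC))
hsv=cv2.cvtColor(im,cv2.COLOR_BGR2HSV)
# table is beige (saturated a bit): grey = low saturation, plus dark
big=cv2.resize(im,None,fx=4,fy=4,interpolation=cv2.INTER_CUBIC)
g=cv2.cvtColor(big,cv2.COLOR_BGR2GRAY)
def show(n,th,lo,hi):
    cs,_=cv2.findContours(th,cv2.RETR_CCOMP,cv2.CHAIN_APPROX_NONE)
    for c in cs:
        x,y,w,h=cv2.boundingRect(c)
        if lo<w<hi and lo<h<hi and 170*4<x<360*4 and 160*4<y<275*4:
            e=cv2.fitEllipse(c); p=(np.array(e[0])+.5)/4-.5
            print(n,p.round(2),(np.array(e[1])/4).round(1))
show("dark",(g<150).astype(np.uint8),20,160)
print(hsv[230,250],hsv[248,270],hsv[248,188])
S=cv2.cvtColor(big,cv2.COLOR_BGR2HSV)[:,:,1]
show("grey",(S<22).astype(np.uint8),20,160)
E
```

```text
dark [319.51 255.7 ] [12.8 17.7]
dark [185.35 250.46] [6.9 9.2]
dark [268.62 245.69] [4.4 7.8]
dark [188.57 247.73] [10.9 11.9]
dark [310.78 250.24] [16.6 19.1]
dark [234.1  249.67] [15.3 15.6]
dark [365.19 240.38] [27.5 29.9]
dark [364.74 240.24] [13.1 16.2]
dark [211.77 224.54] [16.4 17.7]
dark [244.59 192.11] [20.5 32.8]
dark [248.04 191.44] [18.  18.1]
dark [273.6  186.95] [21.2 21.8]
dark [273.64 186.94] [18.  18.1]
dark [299.12 182.57] [21.2 21.8]
dark [299.24 182.42] [18.  18.1]
dark [324.52 177.95] [20.9 21.8]
dark [324.53 178.  ] [17.8 18. ]
[ 19  51 184] [ 11  30 190] [ 10  32 191]
grey [314.11 252.15] [ 6.4 10.2]
grey [366.65 240.73] [18.2 18.5]
grey [366.71 240.72] [18.  18.4]
grey [366.14 240.63] [27.6 28.6]
grey [366.07 240.57] [27.1 28.3]
```

View pics/crop.png

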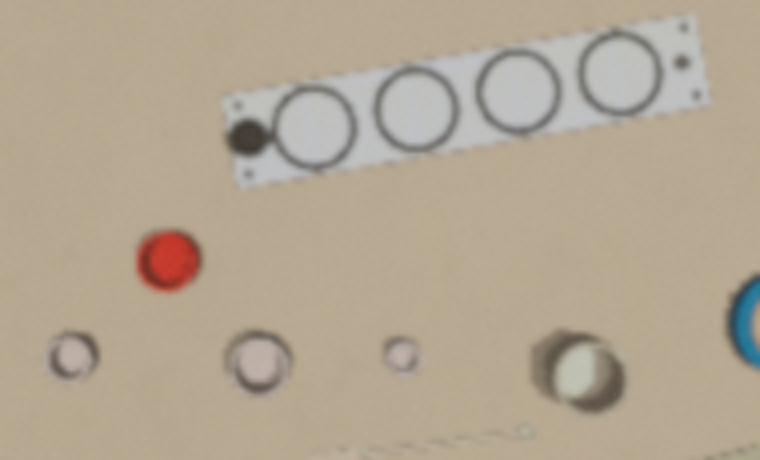

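The crop shows four ring marks, the knob at the left end next to mark 1, the red decoy, and cells c, b, d and a from left to right. I'll work out approximate positions and the yaw turn, then refine with the wrist camera.

```bash
cat >> h.py <<'E'
def pose():
    s=ctrl.sense(); q=s["orientation"]; return np.array(s["position"]),Ro.from_quat(np.r_[q[1:],q[0]]).as_matrix()
def off(w):
    """world target TCP (mm) -> offset in tool axes, units of 0.5 m"""
    p,R=pose(); return (R.T@(np.array(w)-p)/500).round(4)
E
python3 - <<'E'
from h import *
m=cast("top",[(248.04,191.44),(273.64,186.94),(299.24,182.42),(324.53,178.0)],10); print("marks",m.round(1),np.linalg.norm(np.diff(m,axis=0),axis=1))
d=m[0]-m[3]; d/=np.linalg.norm(d); print("rail +y dir",d,np.degrees(np.arctan2(-d[0],d[1])))
for n,p,z in [("c",(188.2,249),41),("b",(234.6,250.6),55),("d",(270.3,248.6),28),("a",(316.5,253),70),("knob",(232,194),46)]: print(n,cast("top",[p],z)[0].round(1))
p,R=pose(); print(R.round(3))
print("top cam",(-cams.calibration("top")["R"].T@cams.calibration("top")["t"]).round())
X=np.array([-d[1],d[0]])
for s in(1,-1):
    # want tool y = s*rail x ; rail x = (d1,-d0)
    ty=s*np.array([d[1],-d[0],0]); tz=np.array([0,0,-1.]); Rt=np.c_[np.cross(ty,tz),ty,tz]
    print(s,Rt.round(3).tolist(),"dr",(Ro.from_matrix(R.T@Rt).as_rotvec()/np.pi).round(4))
E
```

```text
marks [[ 590.8    9. ]
 [ 604.3  -61.8]
 [ 617.9 -132.7]
 [ 631.2 -203.1]] [72.08261503 72.22090361 71.65591257]
rail +y dir [-0.18724469  0.9823133 ] 10.792030705185883
c [431.9 167.5]
b [431.7  41.1]
d [435.6 -54.4]
a [ 430.1 -174.6]
knob [582.2  51. ]
[[-0.956  0.293 -0.001]
 [ 0.293  0.956 -0.001]
 [ 0.    -0.002 -1.   ]]
top cam [ 557.  -23. 1147.]
1 [[-0.187, 0.982, 0.0], [0.982, 0.187, 0.0], [0.0, 0.0, -1.0]] dr [-5.000e-04  2.000e-04  3.453e-01]
-1 [[0.187, -0.982, 0.0], [-0.982, -0.187, 0.0], [0.0, -0.0, -1.0]] dr [-2.000e-04 -6.000e-04 -6.547e-01]
```

```bash
python3 -m handwheel '[{"dr":[0,0,0.345],"offset":[-0.841,-0.891,-0.025],"claw":1},{"dr":[0,0,0.345],"offset":[-0.841,-0.891,-0.025],"claw":1},{"dr":[0,0,0.345],"offset":[-0.841,-0.891,-0.025],"claw":1},{"dr":[0,0,0.345],"offset":[-0.841,-0.891,-0.025],"claw":1},{"dr":[0,0,0.345],"offset":[-0.841,-0.891,-0.025],"claw":1},{"dr":[0,0,0.345],"offset":[-0.841,-0.891,-0.025],"claw":1},{"dr":[0,0,0.345],"offset":[-0.841,-0.891,-0.025],"claw":1},{"dr":[0,0,0.345],"offset":[-0.841,-0.891,-0.025],"claw":1}]' 60
python3 - <<'E'
from h import *
p,R=pose(); print(p,R.round(3),off([440,0,260]))
ty=np.array([.9823,.1872,0]); tz=np.array([0,0,-1.]); Rt=np.c_[np.cross(ty,tz),ty,tz]
print((Ro.from_matrix(R.T@Rt).as_rotvec()/np.pi).round(4))
E
```

```text
time_s: 0.77
position: [316.3, 249.1, 255.0]
orientation: [0.0, 0.607, 0.795, 0.0]
force: [1.6, -0.1, -0.5]
opening: 0.998
grasp_force: 0.0
[316.31819151 249.11187898 254.95526832] [[-0.264  0.964  0.   ]
 [ 0.964  0.264  0.   ]
 [ 0.     0.    -1.   ]] [-0.5459  0.1069 -0.0101]
[ 0.     -0.      0.0252]
```

```bash
python3 -m handwheel '[{"dr":[0,0,0.0252],"offset":[-0.546,0.107,-0.01],"claw":1},{"dr":[0,0,0.0252],"offset":[-0.546,0.107,-0.01],"claw":1},{"dr":[0,0,0.0252],"offset":[-0.546,0.107,-0.01],"claw":1},{"dr":[0,0,0.0252],"offset":[-0.546,0.107,-0.01],"claw":1},{"dr":[0,0,0.0252],"offset":[-0.546,0.107,-0.01],"claw":1},{"dr":[0,0,0.0252],"offset":[-0.546,0.107,-0.01],"claw":1},{"dr":[0,0,0.0252],"offset":[-0.546,0.107,-0.01],"claw":1},{"dr":[0,0,0.0252],"offset":[-0.546,0.107,-0.01],"claw":1}]'
cat >> h.py <<'E'
def proj(P):
    c=cams.calibration("wrist"); p,R=pose(); T=np.eye(4);T[:3,:3]=R;T[:3,3]=p
    W=np.linalg.inv(T@c["hand_eye"]); return cv2.projectPoints(np.float64(P).reshape(-1,1,3),cv2.Rodrigues(W[:3,:3])[0],W[:3,3],c["camera_matrix"],c["dist"])[0][:,0]
def shot(name,f):
    im=cams.get_image(name)[:,:,::-1]; cv2.imwrite(f"pics/{f}.png",im); return im
E
python3 - <<'E'
from h import *
p,R=pose(); print(p,R.round(3).tolist())
shot("wrist","w1")
print(proj([[431.9,167.5,41],[431.7,41.1,55],[435.6,-54.4,28],[430.1,-174.6,70],[590.8,9,10],[631.2,-203,10]]).round())
E
```

```text
time_s: 1.43
position: [443.2, -2.2, 260.1]
orientation: [0.001, 0.637, 0.771, -0.0]
force: [0.5, 0.4, 0.4]
opening: 0.999
grasp_force: 0.0
[443.20069629  -2.16352111 260.0926295 ] [[-0.188, 0.982, 0.001], [0.982, 0.188, -0.002], [-0.002, 0.0, -1.0]]
[[276.  15.]
 [254. 135.]
 [243. 205.]
 [222. 300.]
 [365. 178.]
 [349. 311.]]
```

View pics/w1.png

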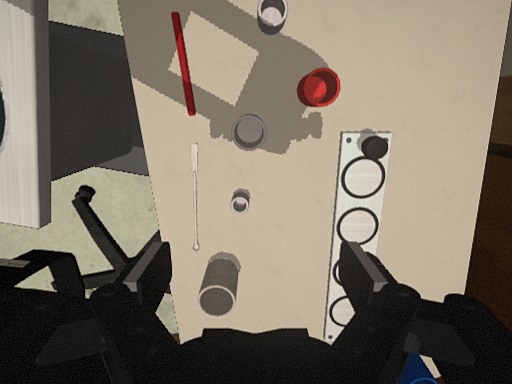

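The wrist view shows c at (271,14), b at (249,132), d at (240,202), a with its rim at (217,298), and mark 1 at (363,177). I'll zoom in to fit the rims.

Run:
```python
import cv2,numpy as np
im=cv2.imread("pics/w1.png")
cr=[im[95:170,210:290],im[165:240,200:280],im[250:325,180:260]]
cv2.imwrite("pics/z.png",np.hstack([cv2.resize(c,(260,244),interpolation=cv2.INTER_CUBIC) for c in cr]))
```

```text
(no output)
```

View pics/z.png

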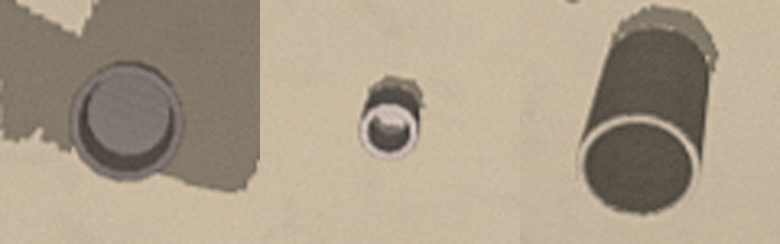

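Zoomed rim centres in full-image pixels are b (249,132.4), d (239.4,204.7) and a (216.9,300.8).

Run:
```python
from h import *
for n,p,z in [("b",(249,132.4),55),("d",(239.4,204.7),28),("a",(216.9,300.8),70),("c",(272,15),41),("m1",(363,177),10)]: print(n,cast("wrist",[p],z)[0].round(1))
```

```text
b [426.   42.5]
d [430.5 -55. ]
a [ 424.2 -176.8]
c [427.6 166.7]
m1 [588.4   9.4]
```

```bash
python3 -m handwheel '[{"dr":[0,0,0],"offset":[-0.099,-0.044,0],"claw":0},{"dr":[0,0,0],"offset":[-0.099,-0.044,0.1],"claw":0},{"dr":[0,0,0],"offset":[-0.099,-0.044,0.36],"claw":0},{"dr":[0,0,0],"offset":[-0.099,-0.044,0.36],"claw":0},{"dr":[0,0,0],"offset":[-0.099,-0.044,0.36],"claw":0},{"dr":[0,0,0],"offset":[-0.099,-0.044,0.36],"claw":0},{"dr":[0,0,0],"offset":[-0.099,-0.044,0.36],"claw":0},{"dr":[0,0,0],"offset":[-0.099,-0.044,0.36],"claw":0}]'
python3 - <<'E'
from h import *
print(ctrl.nose_length); print(off([431,-55,22])); shot("wrist","w2"); print(proj([[431,-55,28],[431,-55,0]]))
E
```

```text
time_s: 2.15
position: [428.5, -49.3, 79.6]
orientation: [-0.001, 0.635, 0.773, -0.0]
force: [0.3, -0.6, 0.3]
opening: 0.502
grasp_force: 0.0
17.0
[-0.0124  0.0029  0.1152]
[[256.25600164 225.84830434]
 [256.0741205  211.43965881]]
```

View pics/w2.png

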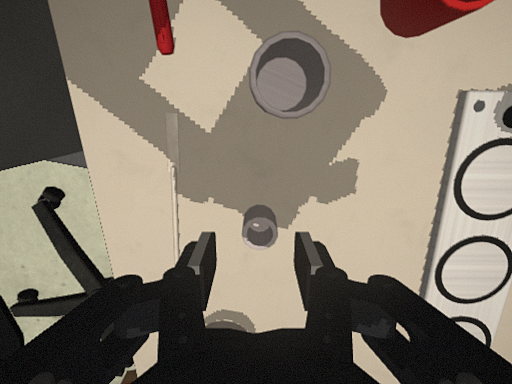

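The picture shows d's rim centred at about (260,234), between the fingers. The arm was still settling when it was taken, so I'll re-shoot.

Run:
```python
from h import *
print(pose()[0]); print(proj([[431,-55,28],[431,-55,0]]),cast("wrist",[(260,234)],28)); im=shot("wrist","w3"); 
g=cv2.cvtColor(im[180:270,225:295].copy(),cv2.COLOR_BGR2GRAY)
print(cv2.HoughCircles(g,cv2.HOUGH_GRADIENT,1,10,param1=80,param2=12,minRadius=10,maxRadius=22)+[225,180,0])
print(pose()[0], off([431,-55,22]))
cv2.imwrite("pics/z3.png",cv2.resize(im[180:270,225:295],None,fx=5,fy=5))
```

```text
[429.85415642 -49.95123266  80.96499152]
[[256.25600164 225.84830434]
 [256.0741205  211.43965881]] [[434.70725942 -60.45427305]]
[[[259.5        230.5         15.80000019]
  [257.5        219.5         16.79999924]]]
[430.59115322 -50.33227804  81.69721796] [-0.0091 -0.0013  0.1194]
```

View pics/z3.png

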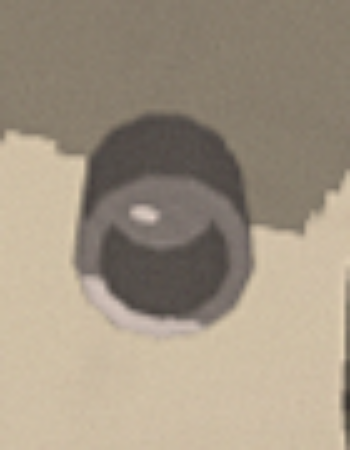

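```bash
python3 -m handwheel '[{"dr":[0,0,0],"offset":[-0.014,0,0],"claw":0},{"dr":[0,0,0],"offset":[-0.014,0,0.06],"claw":0},{"dr":[0,0,0],"offset":[-0.014,0,0.115],"claw":0},{"dr":[0,0,0],"offset":[-0.014,0,0.115],"claw":0},{"dr":[0,0,0],"offset":[-0.014,0,0.115],"claw":0},{"dr":[0,0,0],"offset":[-0.014,0,0.115],"claw":0}]'
python3 - <<'E'
from h import *
print(pose()[0].round(2)); im=shot("wrist","w4"); print(pose()[0].round(2))
cv2.imwrite("pics/z4.png",im[150:384,150:370])
E
```

```text
time_s: 2.75
position: [431.9, -57.9, 24.2]
orientation: [0.001, 0.635, 0.772, 0.0]
force: [-0.4, 0.4, 1.6]
opening: 0.499
grasp_force: 0.0
[431.94 -57.87  24.24]
[432.31 -57.99  24.55]
```

View pics/z4.png

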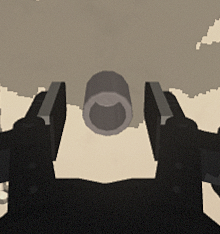

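Cell d stands between the pads at crop (108,105). I'll close and lift.

```bash
python3 -m handwheel '[{"dr":[0,0,0],"offset":[0,0,0.006],"claw":-1},{"dr":[0,0,0],"offset":[0,0,0.006],"claw":-1},{"dr":[0,0,0],"offset":[0,0,0.006],"claw":-1},{"dr":[0,0,0],"offset":[0,0,0.006],"claw":-1},{"dr":[0,0,0],"offset":[0,0,0.006],"claw":-1},{"dr":[0,0,0],"offset":[0,0,0.006],"claw":-1}]' 40
python3 -c "
from h import *
print(pose()[0].round(2))"
```

```text
time_s: 3.3
position: [432.1, -57.8, 21.1]
orientation: [0.002, 0.635, 0.772, 0.0]
force: [-0.8, 0.3, 5.7]
opening: 0.276
grasp_force: 39.1
[432.05 -57.84  21.05]
```

```bash
python3 -m handwheel '[{"dr":[0,0,0],"offset":[0,0,-0.08],"claw":-1},{"dr":[0,0,0],"offset":[0,0,-0.14],"claw":-1},{"dr":[0,0,0],"offset":[-0.36,0.334,-0.14],"claw":-1},{"dr":[0,0,0],"offset":[-0.36,0.334,-0.14],"claw":-1},{"dr":[0,0,0],"offset":[-0.36,0.334,-0.14],"claw":-1},{"dr":[0,0,0],"offset":[-0.36,0.334,-0.14],"claw":-1},{"dr":[0,0,0],"offset":[-0.36,0.334,-0.14],"claw":-1},{"dr":[0,0,0],"offset":[-0.36,0.334,-0.14],"claw":-1}]'
python3 -m handwheel '[{"dr":[0,0,0],"offset":[0,0,0],"claw":-1},{"dr":[0,0,0],"offset":[0,0,0],"claw":-1},{"dr":[0,0,0],"offset":[0,0,0],"claw":-1}]'
python3 - <<'E'
from h import *
p,R=pose(); print(R.round(3).tolist(), off([630,-203,32]))
print(proj([[630,-203,10],[617,-132.7,10]]).round(1)); im=shot("wrist","w5")
E
```

```text
time_s: 3.97
position: [631.3, -203.4, 90.6]
orientation: [0.001, 0.635, 0.772, 0.0]
force: [0.1, -0.2, -1.0]
opening: 0.273
grasp_force: 39.6
time_s: 4.22
position: [628.7, -201.3, 89.4]
orientation: [-0.001, 0.635, 0.772, -0.0]
force: [0.4, 0.8, -0.3]
opening: 0.272
grasp_force: 39.6
[[-0.193, 0.981, -0.001], [0.981, 0.193, 0.001], [0.001, -0.001, -1.0]] [-0.0038  0.0021  0.1147]
[[257.3 208.3]
 [258.7 111.3]]
```

View pics/w5.png

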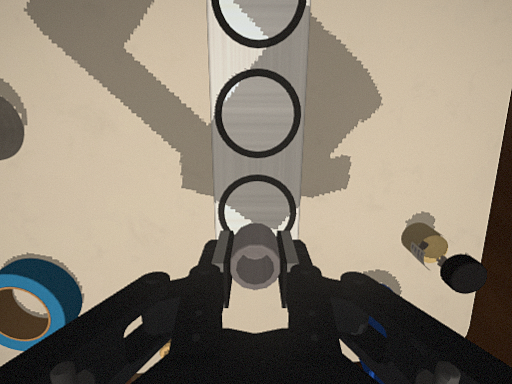

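Mark 3 appears at (258,113) and mark 4 at about (257,212), both matching the prediction. Cell d's rim in the grip is at (255,265).

Run:
```python
from h import *
p,R=pose(); print(p.round(1)); w=cast("wrist",[(255,265)],p[2]+7)[0]; print("cell minus TCP in tool",(R.T@np.r_[w-p[:2],0]).round(1))
print("marks",cast("wrist",[(258,113),(257,212)],10)); print("m4 off",off([630.3,-204,32]))
```

```text
[ 628.4 -200.9   89.5]
cell minus TCP in tool [ 0.6 -0.7  0. ]
marks [[ 616.43574295 -133.46508291]
 [ 630.0664027  -205.68632758]]
m4 off [-0.0069  0.0027  0.1151]
```

```bash
python3 -m handwheel '[{"dr":[0,0,0],"offset":[-0.007,0.003,0.06],"claw":-1},{"dr":[0,0,0],"offset":[-0.007,0.003,0.1],"claw":-1},{"dr":[0,0,0],"offset":[-0.007,0.003,0.113],"claw":-1},{"dr":[0,0,0],"offset":[-0.007,0.003,0.115],"claw":-1},{"dr":[0,0,0],"offset":[-0.007,0.003,0.115],"claw":-1},{"dr":[0,0,0],"offset":[-0.007,0.003,0.115],"claw":-1}]'
```

```text
time_s: 4.77
position: [631.4, -204.4, 33.0]
orientation: [0.0, 0.635, 0.772, 0.0]
force: [-0.4, -0.8, 0.3]
opening: 0.273
grasp_force: 39.6
```

```bash
python3 -m handwheel '[{"dr":[0,0,0],"offset":[0,0,0.002],"claw":-1},{"dr":[0,0,0],"offset":[0,0,0.003],"claw":-1},{"dr":[0,0,0],"offset":[0,0,0.003],"claw":-0.1},{"dr":[0,0,0],"offset":[0,0,0.003],"claw":-0.1},{"dr":[0,0,0],"offset":[0,0,0.003],"claw":-0.1},{"dr":[0,0,0],"offset":[0,0,-0.04],"claw":-0.1},{"dr":[0,0,0],"offset":[0,0,-0.12],"claw":-0.1},{"dr":[0,0,0],"offset":[0,0,-0.24],"claw":-0.1}]'
python3 - <<'E'
from h import *
print(off([429,167,150]))
E
```

```text
time_s: 5.43
position: [629.6, -204.0, 132.4]
orientation: [-0.003, 0.635, 0.772, -0.001]
force: [1.3, -0.1, 0.8]
opening: 0.444
grasp_force: 0.0
[ 0.8055 -0.2511 -0.0314]
```

```bash
python3 -m handwheel '[{"dr":[0,0,0],"offset":[0.4,-0.125,-0.035],"claw":0.1},{"dr":[0,0,0],"offset":[0.4,-0.125,-0.035],"claw":0.1},{"dr":[0,0,0],"offset":[0.4,-0.125,-0.035],"claw":0.1},{"dr":[0,0,0],"offset":[0.4,-0.125,-0.035],"claw":0.1},{"dr":[0,0,0],"offset":[0.4,-0.125,-0.035],"claw":0.1},{"dr":[0,0,0],"offset":[0.8,-0.25,0],"claw":0.1},{"dr":[0,0,0],"offset":[0.8,-0.25,0],"claw":0.1},{"dr":[0,0,0],"offset":[0.8,-0.25,0],"claw":0.1}]' 
python3 -m handwheel '[{"dr":[0,0,0],"offset":[0.23,-0.075,0.025],"claw":0.1},{"dr":[0,0,0],"offset":[0.23,-0.075,0.025],"claw":0.1},{"dr":[0,0,0],"offset":[0.23,-0.075,0.025],"claw":0.1},{"dr":[0,0,0],"offset":[0.23,-0.075,0.025],"claw":0.1},{"dr":[0,0,0],"offset":[0.23,-0.075,0.025],"claw":0.1}]'
python3 - <<'E'
from h import *
print(pose()[0],off([429,167,100])); print(proj([[429,167,41]]).round(1)); im=shot("wrist","w6")
cv2.imwrite("pics/z6.png",cv2.resize(im[140:290,190:330],None,fx=4,fy=4))
E
```

```text
time_s: 6.1
position: [472.1, 88.6, 141.2]
orientation: [0.0, 0.636, 0.772, 0.0]
force: [1.4, 1.3, -0.4]
opening: 0.553
grasp_force: 0.0
time_s: 6.52
position: [413.0, 194.3, 128.4]
orientation: [-0.0, 0.634, 0.774, -0.0]
force: [1.0, 0.3, 0.5]
opening: 0.553
grasp_force: 0.0
[412.97664957 194.33618205 128.35760604] [-0.0599  0.0207  0.0567]
[[268.5 237. ]]
```

View pics/z6.png

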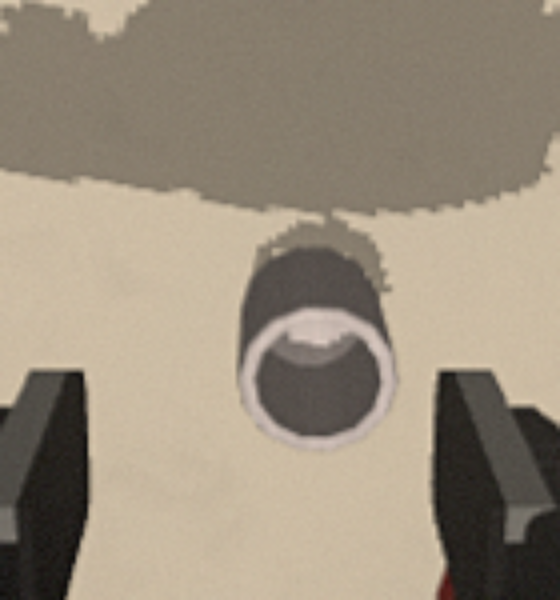

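c's rim centre is at (269.2,234.8) and the prediction was (268.5,237), so c is at about (429.5,168.5).

```bash
python3 -m handwheel '[{"dr":[0,0,0],"offset":[-0.055,0.022,0.03],"claw":0.1},{"dr":[0,0,0],"offset":[-0.055,0.022,0.03],"claw":0.1},{"dr":[0,0,0],"offset":[-0.055,0.022,0.03],"claw":0.1},{"dr":[0,0,0],"offset":[-0.055,0.022,0.03],"claw":0.1}]'
python3 - <<'E'
from h import *
p,R=pose();print(p.round(1),off([429.5,168.3,27])); print(proj([[429.5,168.3,41]]).round(1)); im=shot("wrist","w7")
g=cv2.cvtColor(im.copy(),cv2.COLOR_BGR2GRAY)[150:300,200:310]
c=cv2.HoughCircles(g,cv2.HOUGH_GRADIENT,1,10,param1=100,param2=15,minRadius=16,maxRadius=32)
print(c+[200,150,0])
E
```

```text
time_s: 6.9
position: [430.9, 166.8, 113.5]
orientation: [-0.0, 0.636, 0.771, 0.0]
force: [0.8, -0.3, -1.6]
opening: 0.552
grasp_force: 0.0
[430.9 166.8 113.5] [ 0.0034 -0.0023  0.1731]
[[254.5 206.7]]
[[[253.5        204.5         21.        ]
  [253.5        188.5         17.10000038]]]
```

```bash
python3 -m handwheel '[{"dr":[0,0,0],"offset":[0.005,-0.002,0.07],"claw":0.1},{"dr":[0,0,0],"offset":[0.005,-0.002,0.14],"claw":0.1},{"dr":[0,0,0],"offset":[0.005,-0.002,0.172],"claw":0.1},{"dr":[0,0,0],"offset":[0.005,-0.002,0.172],"claw":0.1},{"dr":[0,0,0],"offset":[0.005,-0.002,0.172],"claw":0.1},{"dr":[0,0,0],"offset":[0.005,-0.002,0.172],"claw":-1},{"dr":[0,0,0],"offset":[0.005,-0.002,0.172],"claw":-1},{"dr":[0,0,0],"offset":[0.005,-0.002,0.172],"claw":-1}]'
python3 -m handwheel '[{"dr":[0,0,0],"offset":[0,0,0],"claw":-1},{"dr":[0,0,0],"offset":[0,0,0],"claw":-1},{"dr":[0,0,0],"offset":[0,0,0],"claw":-1}]' 50
python3 -c "
from h import *
print(off([617.2,-133,130]))"
```

```text
time_s: 7.62
position: [430.4, 170.4, 29.1]
orientation: [0.001, 0.635, 0.772, 0.001]
force: [-0.4, 0.6, 4.7]
opening: 0.379
grasp_force: 40.1
time_s: 7.87
position: [430.3, 170.5, 29.1]
orientation: [0.001, 0.635, 0.772, 0.001]
force: [-1.2, 0.4, 7.7]
opening: 0.382
grasp_force: 49.0
[-0.6676  0.2504 -0.2008]
```

```bash
python3 -m handwheel '[{"dr":[0,0,0],"offset":[0,0,-0.08],"claw":-1},{"dr":[0,0,0],"offset":[0,0,-0.16],"claw":-1},{"dr":[0,0,0],"offset":[0,0,-0.2],"claw":-1},{"dr":[0,0,0],"offset":[-0.667,0.25,-0.2],"claw":-1},{"dr":[0,0,0],"offset":[-0.667,0.25,-0.2],"claw":-1},{"dr":[0,0,0],"offset":[-0.667,0.25,-0.2],"claw":-1},{"dr":[0,0,0],"offset":[-0.667,0.25,-0.2],"claw":-1},{"dr":[0,0,0],"offset":[-0.667,0.25,-0.2],"claw":-1}]'
python3 -m handwheel '[{"dr":[0,0,0],"offset":[0,0,0],"claw":-1},{"dr":[0,0,0],"offset":[0,0,0],"claw":-1},{"dr":[0,0,0],"offset":[0,0,0],"claw":-1}]'
python3 -c "
from h import *
print(pose()[0],off([617.2,-133,100]))"
```

```text
time_s: 8.53
position: [539.0, -8.9, 128.3]
orientation: [0.001, 0.635, 0.772, 0.0]
force: [1.4, 0.8, -0.7]
opening: 0.379
grasp_force: 50.0
time_s: 8.78
position: [537.5, -7.0, 127.3]
orientation: [-0.0, 0.636, 0.772, -0.0]
force: [-0.5, 1.0, -1.0]
opening: 0.377
grasp_force: 50.0
[537.54932652  -6.98672812 127.34672221] [-0.2779  0.1081  0.0545]
```

```bash
python3 -m handwheel '[{"dr":[0,0,0],"offset":[-0.278,0.108,0],"claw":-1},{"dr":[0,0,0],"offset":[-0.278,0.108,0],"claw":-1},{"dr":[0,0,0],"offset":[-0.278,0.108,0],"claw":-1},{"dr":[0,0,0],"offset":[-0.278,0.108,0],"claw":-1},{"dr":[0,0,0],"offset":[-0.278,0.108,0.05],"claw":-1},{"dr":[0,0,0],"offset":[-0.278,0.108,0.05],"claw":-1},{"dr":[0,0,0],"offset":[-0.278,0.108,0.05],"claw":-1},{"dr":[0,0,0],"offset":[-0.278,0.108,0.05],"claw":-1}]'
python3 - <<'E'
from h import *
p,R=pose();print(off([617.2,-133,40])); print("proj m3,m2",proj([[617.2,-133,10],[603.6,-62,10],[p[0],p[1],p[2]-29+41]]).round(1)); im=shot("wrist","w8")
E
```

```text
time_s: 9.45
position: [617.3, -131.2, 102.6]
orientation: [-0.001, 0.635, 0.773, -0.0]
force: [0.3, 0.1, 0.2]
opening: 0.376
grasp_force: 50.0
[-0.0036 -0.0007  0.1252]
proj m3,m2 [[255.5 202.6]
 [256.2 109.8]
 [256.6 272. ]]
```

View pics/w8.png

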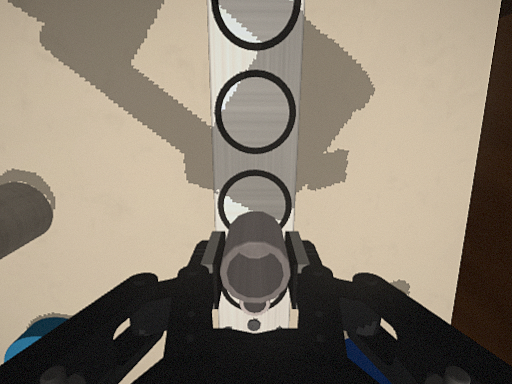

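Marks 2 and 3 are at (255,111) and (255,206), and c's rim is at (256,272), all as predicted. I'll lower it.

```bash
python3 -m handwheel '[{"dr":[0,0,0],"offset":[-0.006,0,0.06],"claw":-1},{"dr":[0,0,0],"offset":[-0.006,0,0.105],"claw":-1},{"dr":[0,0,0],"offset":[-0.006,0,0.122],"claw":-1},{"dr":[0,0,0],"offset":[-0.006,0,0.125],"claw":-1},{"dr":[0,0,0],"offset":[-0.006,0,0.125],"claw":-1},{"dr":[0,0,0],"offset":[-0.006,0,0.125],"claw":-1}]'
python3 -c "
from h import *
print(off([616.9,-134,39]),off([427,42,140]))"
```

```text
time_s: 10.0
position: [619.2, -135.9, 41.2]
orientation: [0.001, 0.635, 0.772, 0.0]
force: [-0.6, -0.6, -0.3]
opening: 0.374
grasp_force: 50.4
[ 0.0045 -0.0038  0.0045] [ 0.4231 -0.3081 -0.1984]
```

```bash
python3 -m handwheel '[{"dr":[0,0,0],"offset":[0.003,-0.003,0.003],"claw":-1},{"dr":[0,0,0],"offset":[0.003,-0.003,0.004],"claw":-1},{"dr":[0,0,0],"offset":[0.003,-0.003,0.004],"claw":0.1},{"dr":[0,0,0],"offset":[0.003,-0.003,0.004],"claw":0.1},{"dr":[0,0,0],"offset":[0.003,-0.003,0.004],"claw":0.1},{"dr":[0,0,0],"offset":[0.003,-0.003,-0.04],"claw":0.1},{"dr":[0,0,0],"offset":[0.003,-0.003,-0.12],"claw":0.1},{"dr":[0,0,0],"offset":[0.003,-0.003,-0.2],"claw":0.1}]'
python3 -m handwheel '[{"dr":[0,0,0],"offset":[0.423,-0.308,0],"claw":0.3},{"dr":[0,0,0],"offset":[0.423,-0.308,0],"claw":0.3},{"dr":[0,0,0],"offset":[0.423,-0.308,0],"claw":0.3},{"dr":[0,0,0],"offset":[0.423,-0.308,0],"claw":0.3},{"dr":[0,0,0],"offset":[0.423,-0.308,0],"claw":0.3},{"dr":[0,0,0],"offset":[0.423,-0.308,0],"claw":0.3},{"dr":[0,0,0],"offset":[0.423,-0.308,0],"claw":0.3},{"dr":[0,0,0],"offset":[0.423,-0.308,0],"claw":0.3}]'
python3 -m handwheel '[{"dr":[0,0,0],"offset":[0,0,0],"claw":0.3},{"dr":[0,0,0],"offset":[0,0,0],"claw":0.3},{"dr":[0,0,0],"offset":[0,0,0],"claw":0.3}]'
python3 - <<'E'
from h import *
p,R=pose();print(off([428,42.5,35])); print(proj([[428,42.5,55]]).round(1)); im=shot("wrist","w9")
g=cv2.cvtColor(im.copy(),cv2.COLOR_BGR2GRAY)[120:320,180:330]
c=cv2.HoughCircles(g,cv2.HOUGH_GRADIENT,1,10,param1=100,param2=15,minRadius=18,maxRadius=36)
print(c+[180,120,0])
cv2.imwrite("pics/z9.png",cv2.resize(im[120:320,180:330],None,fx=2,fy=2))
E
```

```text
time_s: 10.67
position: [615.1, -134.3, 139.0]
orientation: [-0.002, 0.635, 0.772, -0.001]
force: [1.0, -0.6, 0.6]
opening: 0.551
grasp_force: 0.0
time_s: 11.33
position: [422.3, 44.9, 139.6]
orientation: [-0.001, 0.634, 0.773, -0.0]
force: [-0.7, -0.4, -0.6]
opening: 0.653
grasp_force: 0.0
time_s: 11.58
position: [426.2, 42.0, 140.3]
orientation: [0.001, 0.636, 0.772, 0.0]
force: [0.7, 0.6, -0.4]
opening: 0.65
grasp_force: 0.0
[0.0005 0.0034 0.2105]
[[258.2 203.1]]
[[[256.5        204.5         23.        ]
  [255.5        186.5         19.60000038]]]
```

View pics/z9.png

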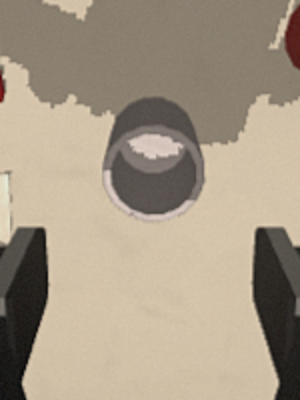

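b's rim is at (257,206), nearly centred between the open pads. I'll descend and grip.

```bash
python3 -m handwheel '[{"dr":[0,0,0],"offset":[-0.002,0.002,0.08],"claw":0.3},{"dr":[0,0,0],"offset":[-0.002,0.002,0.16],"claw":0.3},{"dr":[0,0,0],"offset":[-0.002,0.002,0.208],"claw":0.3},{"dr":[0,0,0],"offset":[-0.002,0.002,0.208],"claw":0.3},{"dr":[0,0,0],"offset":[-0.002,0.002,0.208],"claw":0.3},{"dr":[0,0,0],"offset":[-0.002,0.002,0.208],"claw":-1},{"dr":[0,0,0],"offset":[-0.002,0.002,0.208],"claw":-1},{"dr":[0,0,0],"offset":[-0.002,0.002,0.208],"claw":-1}]' 50
python3 -m handwheel '[{"dr":[0,0,0],"offset":[0,0,0],"claw":-1},{"dr":[0,0,0],"offset":[0,0,0],"claw":-1},{"dr":[0,0,0],"offset":[0,0,0],"claw":-1}]' 60
python3 -c "
from h import *
print(pose()[0],off([603.5,-62.8,126]))"
```

```text
time_s: 12.3
position: [427.7, 41.9, 37.6]
orientation: [0.002, 0.635, 0.772, 0.001]
force: [2.0, 0.6, 3.4]
opening: 0.471
grasp_force: 50.8
time_s: 12.55
position: [427.7, 41.8, 37.6]
orientation: [0.002, 0.635, 0.772, 0.001]
force: [0.3, -1.1, 6.3]
opening: 0.469
grasp_force: 60.0
[427.73442272  41.84069539  37.60915112] [-0.2734  0.3052 -0.1753]
```

```bash
python3 -m handwheel '[{"dr":[0,0,0],"offset":[0,0,-0.08],"claw":-1},{"dr":[0,0,0],"offset":[0,0,-0.14],"claw":-1},{"dr":[0,0,0],"offset":[-0.273,0.305,-0.14],"claw":-1},{"dr":[0,0,0],"offset":[-0.273,0.305,-0.14],"claw":-1},{"dr":[0,0,0],"offset":[-0.273,0.305,-0.14],"claw":-1},{"dr":[0,0,0],"offset":[-0.273,0.305,-0.14],"claw":-1},{"dr":[0,0,0],"offset":[-0.273,0.305,-0.14],"claw":-1},{"dr":[0,0,0],"offset":[-0.273,0.305,-0.14],"claw":-1}]'
python3 -m handwheel '[{"dr":[0,0,0],"offset":[0,0,0],"claw":-1},{"dr":[0,0,0],"offset":[0,0,0],"claw":-1},{"dr":[0,0,0],"offset":[0,0,0],"claw":-1},{"dr":[0,0,0],"offset":[0,0,0],"claw":-1}]'
python3 - <<'E'
from h import *
p,R=pose();print(off([603.5,-62.8,48])); print("proj m2,m1,rim",proj([[603.5,-62.8,10],[590,8.2,10],[p[0],p[1],p[2]-37.6+55]]).round(1)); im=shot("wrist","w10")
E
```

```text
time_s: 13.22
position: [607.6, -66.8, 106.9]
orientation: [0.003, 0.636, 0.771, 0.001]
force: [-1.9, -0.3, -0.8]
opening: 0.467
grasp_force: 61.4
time_s: 13.55
position: [600.9, -61.4, 106.0]
orientation: [-0.0, 0.635, 0.772, -0.0]
force: [-0.4, -0.2, -1.4]
opening: 0.467
grasp_force: 61.4
[-0.0037  0.0045  0.1161]
proj m2,m1,rim [[258.7 201.3]
 [259.7 109.8]
 [256.7 278.8]]
```

View pics/w10.png

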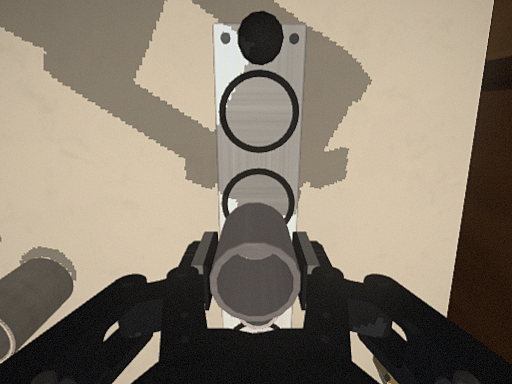

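Marks 1 and 2 are at (259,111) and (258,203), and b's rim is at (255,281), as predicted. I'll lower it.

```bash
python3 -m handwheel '[{"dr":[0,0,0],"offset":[-0.003,0.002,0.06],"claw":-1},{"dr":[0,0,0],"offset":[-0.003,0.002,0.1],"claw":-1},{"dr":[0,0,0],"offset":[-0.003,0.002,0.113],"claw":-1},{"dr":[0,0,0],"offset":[-0.003,0.002,0.116],"claw":-1},{"dr":[0,0,0],"offset":[-0.003,0.002,0.116],"claw":-1},{"dr":[0,0,0],"offset":[-0.003,0.002,0.116],"claw":-1}]'
python3 -c "
from h import *
print(off([603.5,-62.8,47.6]),off([427,-176,150]))"
```

```text
time_s: 14.1
position: [603.4, -63.4, 48.6]
orientation: [0.0, 0.635, 0.772, 0.0]
force: [-0.8, 0.7, -1.7]
opening: 0.468
grasp_force: 61.4
[0.0011 0.0005 0.0019] [-0.1529 -0.3894 -0.2031]
```

```bash
python3 -m handwheel '[{"dr":[0,0,0],"offset":[0,0,0.002],"claw":-1},{"dr":[0,0,0],"offset":[0,0,0.003],"claw":-1},{"dr":[0,0,0],"offset":[0,0,0.003],"claw":0.25},{"dr":[0,0,0],"offset":[0,0,0.003],"claw":0.25},{"dr":[0,0,0],"offset":[0,0,0.003],"claw":0.25},{"dr":[0,0,0],"offset":[0,0,-0.04],"claw":0.25},{"dr":[0,0,0],"offset":[0,0,-0.12],"claw":0.25},{"dr":[0,0,0],"offset":[0,0,-0.2],"claw":0.25}]'
python3 -m handwheel '[{"dr":[0,0,0],"offset":[-0.153,-0.389,0],"claw":0.6},{"dr":[0,0,0],"offset":[-0.153,-0.389,0],"claw":0.6},{"dr":[0,0,0],"offset":[-0.153,-0.389,0],"claw":0.6},{"dr":[0,0,0],"offset":[-0.153,-0.389,0],"claw":0.6},{"dr":[0,0,0],"offset":[-0.153,-0.389,0],"claw":0.6},{"dr":[0,0,0],"offset":[-0.153,-0.389,0],"claw":0.6},{"dr":[0,0,0],"offset":[-0.153,-0.389,0],"claw":0.6},{"dr":[0,0,0],"offset":[-0.153,-0.389,0],"claw":0.6}]'
python3 -m handwheel '[{"dr":[0,0,0],"offset":[0,0,0],"claw":0.6},{"dr":[0,0,0],"offset":[0,0,0],"claw":0.6},{"dr":[0,0,0],"offset":[0,0,0],"claw":0.6}]'
python3 - <<'E'
from h import *
p,R=pose();print(p.round(1),off([427,-176,45])); print(proj([[427,-176,70]]).round(1)); im=shot("wrist","w11")
cv2.imwrite("pics/z11.png",cv2.resize(im[120:320,150:360],None,fx=2,fy=2))
E
```

```text
time_s: 14.77
position: [601.6, -63.2, 147.1]
orientation: [-0.002, 0.635, 0.772, -0.001]
force: [1.2, -0.7, -0.0]
opening: 0.63
grasp_force: 0.0
time_s: 15.43
position: [427.5, -176.6, 148.3]
orientation: [0.001, 0.636, 0.772, 0.0]
force: [0.0, -0.2, 1.1]
opening: 0.8
grasp_force: 0.0
time_s: 15.68
position: [427.9, -175.5, 147.8]
orientation: [-0.0, 0.635, 0.773, 0.0]
force: [-1.2, -0.5, 0.6]
opening: 0.8
grasp_force: 0.0
[ 427.9 -175.5  147.8] [-0.0007 -0.0019  0.2056]
[[254.7 207. ]]
```

View pics/z11.png

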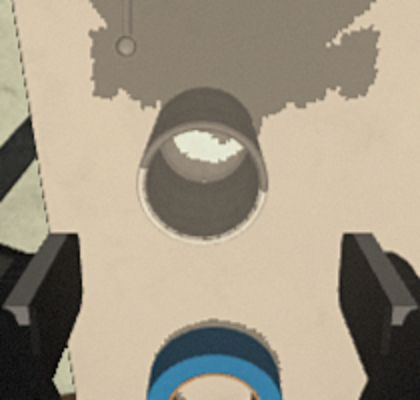

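a's rim is at (251.5,211) in the full image, between the pads, and the tape roll lies clear below it. I'll descend and grip.

```bash
python3 -m handwheel '[{"dr":[0,0,0],"offset":[-0.005,-0.007,0.05],"claw":0.6},{"dr":[0,0,0],"offset":[-0.005,-0.007,0.12],"claw":0.6},{"dr":[0,0,0],"offset":[-0.005,-0.007,0.204],"claw":0.6},{"dr":[0,0,0],"offset":[-0.005,-0.007,0.204],"claw":0.6},{"dr":[0,0,0],"offset":[-0.005,-0.007,0.204],"claw":0.6},{"dr":[0,0,0],"offset":[-0.005,-0.007,0.204],"claw":-1},{"dr":[0,0,0],"offset":[-0.005,-0.007,0.204],"claw":-1},{"dr":[0,0,0],"offset":[-0.005,-0.007,0.204],"claw":-1}]' 60
python3 -m handwheel '[{"dr":[0,0,0],"offset":[0,0,0],"claw":-1},{"dr":[0,0,0],"offset":[0,0,0],"claw":-1},{"dr":[0,0,0],"offset":[0,0,0],"claw":-1}]' 80
python3 -c "
from h import *
print(pose()[0],off([500,0,180]),off([590,8,180]))"
```

```text
time_s: 16.4
position: [425.9, -180.5, 48.5]
orientation: [0.003, 0.635, 0.772, 0.0]
force: [-0.1, -0.5, 3.4]
opening: 0.57
grasp_force: 62.9
time_s: 16.65
position: [426.0, -180.5, 48.6]
orientation: [0.003, 0.635, 0.772, 0.0]
force: [-1.2, 2.1, 9.1]
opening: 0.566
grasp_force: 81.5
[ 425.97141928 -180.52595469   48.58416093] [ 0.3247  0.2158 -0.2633] [ 0.3057  0.3955 -0.2626]
```

```bash
python3 -m handwheel '[{"dr":[0,0,0],"offset":[0,0,-0.07],"claw":-1},{"dr":[0,0,0],"offset":[0,0,-0.14],"claw":-1},{"dr":[0,0,0],"offset":[0,0,-0.2],"claw":-1},{"dr":[0,0,0],"offset":[0.306,0.396,-0.22],"claw":-1},{"dr":[0,0,0],"offset":[0.306,0.396,-0.22],"claw":-1},{"dr":[0,0,0],"offset":[0.306,0.396,-0.22],"claw":-1},{"dr":[0,0,0],"offset":[0.306,0.396,-0.22],"claw":-1},{"dr":[0,0,0],"offset":[0.306,0.396,-0.22],"claw":-1}]'
python3 -m handwheel '[{"dr":[0,0,0],"offset":[0,0,0],"claw":-1},{"dr":[0,0,0],"offset":[0,0,0],"claw":-1},{"dr":[0,0,0],"offset":[0,0,0],"claw":-1}]'
python3 -c "
from h import *
print(pose()[0],off([589.5,8.3,150]))"
```

```text
time_s: 17.32
position: [562.4, -21.0, 155.8]
orientation: [0.001, 0.635, 0.772, 0.0]
force: [0.5, -1.0, -3.1]
opening: 0.568
grasp_force: 84.4
time_s: 17.57
position: [560.9, -22.5, 154.6]
orientation: [0.0, 0.635, 0.773, -0.0]
force: [-0.6, -0.2, -3.6]
opening: 0.57
grasp_force: 84.8
[560.86088506 -22.46096541 154.60480346] [0.0493 0.0681 0.0092]
```

```bash
python3 -m handwheel '[{"dr":[0,0,0],"offset":[0.049,0.068,0],"claw":-1},{"dr":[0,0,0],"offset":[0.049,0.068,0.03],"claw":-1},{"dr":[0,0,0],"offset":[0.049,0.068,0.08],"claw":-1},{"dr":[0,0,0],"offset":[0.049,0.068,0.08],"claw":-1},{"dr":[0,0,0],"offset":[0.049,0.068,0.08],"claw":-1},{"dr":[0,0,0],"offset":[0.049,0.068,0.08],"claw":-1},{"dr":[0,0,0],"offset":[0.049,0.068,0.08],"claw":-1}]'
python3 - <<'E'
from h import *
p,R=pose();print(p,off([589.5,8,59])); print("rim",proj([[p[0],p[1],p[2]-48.6+70],[589.5,8,10],[582,51,46]]).round(1)); im=shot("wrist","w12")
g=cv2.cvtColor(im.copy(),cv2.COLOR_BGR2GRAY)[200:384,180:330]
c=cv2.HoughCircles(g,cv2.HOUGH_GRADIENT,1,10,param1=80,param2=15,minRadius=36,maxRadius=60)
print(c+[180,200,0])
k=(cv2.cvtColor(im,cv2.COLOR_BGR2GRAY)[90:200,180:340]<50).astype(np.uint8)
cs,_=cv2.findContours(k,cv2.RETR_EXTERNAL,cv2.CHAIN_APPROX_NONE)
for c in cs:
    if len(c)>30: print("dark",cv2.boundingRect(c+np.int32([[[180,90]]])))
E
```

```text
time_s: 18.15
position: [590.5, 6.9, 115.9]
orientation: [0.001, 0.636, 0.772, 0.001]
force: [1.0, -0.6, -2.6]
opening: 0.573
grasp_force: 85.3
[590.53912614   6.88113521 115.90545642] [ 0.0027 -0.0019  0.1138]
rim [[256.9 284.2]
 [254.6 194. ]
 [255.9 148.6]]
[[[253.5        267.5         58.29999924]
  [255.5        286.5         50.59999847]
  [244.5        281.5         48.29999924]
  [263.5        280.5         49.40000153]
  [254.5        296.5         58.29999924]
  [238.5        273.5         47.09999847]
  [269.5        288.5         39.40000153]
  [272.5        274.5         39.59999847]
  [234.5        285.5         38.5       ]
  [243.5        291.5         39.40000153]]]
dark (220, 130, 70, 70)
```

```bash
python3 -m handwheel '[{"dr":[0,0,0],"offset":[0.002,-0.001,0.06],"claw":-1},{"dr":[0,0,0],"offset":[0.002,-0.001,0.1],"claw":-1},{"dr":[0,0,0],"offset":[0.002,-0.001,0.112],"claw":-1},{"dr":[0,0,0],"offset":[0.002,-0.001,0.114],"claw":-1},{"dr":[0,0,0],"offset":[0.002,-0.001,0.114],"claw":-1},{"dr":[0,0,0],"offset":[0.002,-0.001,0.114],"claw":-1}]'
python3 -c "
from h import *
print(pose()[0],off([589.5,8,58.6]))"
```

```text
time_s: 18.7
position: [589.9, 8.5, 58.5]
orientation: [0.001, 0.635, 0.772, 0.0]
force: [-1.5, -0.3, 0.8]
opening: 0.567
grasp_force: 86.5
[589.93245114   8.50488958  58.47898859] [-0.0008 -0.001  -0.0002]
```

```bash
python3 -m handwheel '[{"dr":[0,0,0],"offset":[0,0,0.001],"claw":0.45},{"dr":[0,0,0],"offset":[0,0,0.001],"claw":0.45},{"dr":[0,0,0],"offset":[0,0,0.001],"claw":0.45},{"dr":[0,0,0],"offset":[0,0,0.001],"claw":0.45},{"dr":[0,0,0],"offset":[0,0,-0.05],"claw":0.45},{"dr":[0,0,0],"offset":[0,0,-0.13],"claw":0.45},{"dr":[0,0,0],"offset":[0,0,-0.21],"claw":0.45},{"dr":[0,0,0],"offset":[0,0,-0.29],"claw":0.45}]'
python3 -m handwheel '[{"dr":[0,0,0],"offset":[0,-0.45,-0.05],"claw":0.45},{"dr":[0,0,0],"offset":[0,-0.45,-0.05],"claw":0.45},{"dr":[0,0,0],"offset":[0,-0.45,-0.05],"claw":0.45},{"dr":[0,0,0],"offset":[0,-0.45,-0.05],"claw":0.45},{"dr":[0,0,0],"offset":[0,-0.45,-0.05],"claw":0.45},{"dr":[0,0,0],"offset":[0,-0.45,-0.05],"claw":0.45},{"dr":[0,0,0],"offset":[0,-0.45,-0.05],"claw":0.45},{"dr":[0,0,0],"offset":[0,-0.45,-0.05],"claw":0.45}]'
python3 - <<'E'
from h import *
T=cams.get_image("top")[:,:,::-1]; cv2.imwrite("pics/topend.png",T); T0=cv2.imread("pics/top0.png")
D=np.abs(T.astype(int)-T0).max(2)
c=cams.calibration("top")
m=np.array([[590,8.5],[603.5,-62.5],[617,-133.5],[630.5,-204]])
big=lambda i:cv2.cvtColor(cv2.resize(np.ascontiguousarray(i),None,fx=4,fy=4,interpolation=cv2.INTER_CUBIC),cv2.COLOR_BGR2GRAY)
g=big(T)
for (x,y),z,r in zip(m,(80,65,51,38),(25,20.5,16.5,12.5)):
    u=cv2.projectPoints(np.float64([[x,y,z]]),cv2.Rodrigues(c["R"])[0],c["t"],c["camera_matrix"],c["dist"])[0].ravel()
    s=410.2/(1147-z)*r*4; U=((u+.5)*4).astype(int); w=int(s*1.6)
    H=cv2.HoughCircles(g[U[1]-w:U[1]+w,U[0]-w:U[0]+w].copy(),cv2.HOUGH_GRADIENT,1,5,param1=80,param2=10,minRadius=int(s*.85),maxRadius=int(s*1.15))
    if H is None: print("none"); continue
    P=(H[0,:2,:2]+U-w)/4-.5; print(u.round(1),P.round(1).tolist(),H[0,:2,2],s,cast("top",P,z).round(1).tolist())
    d=D[U[1]//4-8:U[1]//4+9,U[0]//4-8:U[0]//4+9]; print("changed px",(d>25).sum())
for n,q in[("tin",(153,208)),("tape",(366,240)),("vial",(326,129))]: print(n,"changed",(D[q[1]-18:q[1]+18,q[0]-18:q[0]+18]>40).sum())
print(cv2.cvtColor(T,cv2.COLOR_BGR2GRAY)[255-8:255+8:4,308:326:4])
E
```

```text
time_s: 19.37
position: [588.7, 8.9, 203.6]
orientation: [-0.0, 0.635, 0.772, -0.0]
force: [0.6, 0.4, -0.1]
opening: 0.725
grasp_force: 0.0
time_s: 20.03
position: [368.4, -34.9, 227.9]
orientation: [0.001, 0.636, 0.772, 0.0]
force: [0.7, 0.4, 0.4]
opening: 0.723
grasp_force: 0.0
[247.5 190.9] [[247.9, 191.1], [246.1, 191.1]] [43.4 41.1] 38.44423617619494 [[589.5, 7.5], [589.4, 12.0]]
changed px 145
[274.6 186.4] [[273.4, 187.4], [275.1, 185.4]] [34.4 34.4] 31.08724584103512 [[600.8, -59.2], [606.2, -63.8]]
changed px 148
[301.  181.9] [[298.1, 180.4], [300.1, 181.9]] [27.4 21. ] 24.701824817518247 [[621.1, -125.7], [617.1, -131.1]]
changed px 100
[326.5 177.6] [[323.9, 176.9], [325.9, 177.6]] [20.4 16.6] 18.494138863841297 [[632.4, -196.9], [630.4, -202.3]]
changed px 73
tin changed 0
tape changed 0
vial changed 0
[[173 175 172 172 172]
 [174 173 173 172 172]
 [173 173 173 172 172]
 [172 173 175 174 173]]
```

```bash
python3 -c "
from cell import ctrl
print(ctrl.finish_job())"
```

```text
the job is handed in; nothing more can be done
None
```

I handed the job in with all four cells released on the rail in the order a, b, c, d from the knob end. The last overhead check put each within about 5 mm of its mark, though that rim fit was rough, and showed no change around the tin, tape roll or vial; no verdict came back.

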